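Pack the delivery tin with wafer cassettes, lid it and hasp it shut

TASK

Pack the delivery tin: lift its loose yellow lid off and lay it flat on the wooden board, then take every white-lidded cassette of wafers out of the wire tray and stand it upright on the floor of the tin, leaving the brown ones in the tray. Put the lid back fully home with its staple on the hasp's side, and swing the hasp closed until it lies flat over the staple. The wafers are fragile, so do not drop a cassette, and do not disturb the other things on the table.

Things in the scene. Friction and masses are not known exactly. Their poses are not given: they have to be found in the camera images.
- lid: loose yellow metal lid of the tin: plate 238 x 154 mm (x, y), 6 mm thick, which rests on the rim, with a stepped locating plug under it (216 x 132 mm, 12 mm deep) that goes into the tin's mouth with 4 mm to spare on each side. Origin: centre of the plug's underside; the plate's underside is 12 mm, its top 18 mm above it. 0.24 to 0.39 kg, balanced under the handle.
- lid_handle (a point): middle of the top edge of the lid's handle: black upright rib 70 mm long (lid's x), 14 mm thick (lid's y), 36 mm tall above the plate. This point is 54 mm above the lid's origin.
- lid_staple (a point): foot of the steel staple (10 mm along x, 6 mm along y, standing 16 mm above the plate) on the lid's top, at x -55, y +55 mm from the lid's centre. It must be on the hasp's side of the tin.
- tin: fixed open aluminium delivery tin, 234 x 150 mm outside (x, y), 88 mm tall, walls and floor 5 mm (inside 224 x 140 mm, 83 mm deep). Origin: centre of the underside. Hasp on the +y side. With the lid home its origin is 76 mm above the tin's. Four cassettes fit side by side along the tin's x, lengths along its y, flat on the floor.
- hasp (a joint): hinged dark steel hasp on the tin's +y side. 0: closed, lying flat just above the lid with the lid's staple through its slot; grows as it opens: pi/2 upright, beyond that leaning outwards (away from the tin), at most 2.4. Stiff hinge: it stays where it is left.
- hasp_hinge (a point): middle of the hasp's hinge line (parallel to the tin's x), at x -55, y +83, z 98 mm in the tin's frame. The hasp is a plate 40 mm wide, 70 mm long from this line, 4 mm thick, with a 20 mm wide slot from 16 to 40 mm from the line.
- hasp_tip (a point): middle of the free edge of the hasp, 70 mm from the hinge line
- staple_seat (a point): point fixed on the tin where the foot of the lid's staple must end (x -55, y +55 mm in the tin's frame, level with the lid's top when home)
- board: fixed wooden board lying on the table, light wood with a dark strip near each end, 270 x 190 x 15 mm (x, y, z). Origin: centre of the underside.
- tray: fixed black wire tray, 230 x 278 mm outside (x, y), walls 36 mm tall and 4 mm thick, floor 4 mm. Origin: centre of the underside.
- white_1: cassette of cream wafers: clear box 110 mm long (along its y axis), 46 mm wide (x), 38 mm tall, with a white lid, and on the middle of the lid an upright white grip tab 12 mm thick (x), 50 mm long (y), 28 mm tall (66 mm in all). 0.11 to 0.23 kg. Origin: centre of the underside, z up. Starts in the wire tray, standing on its floor. May be absent.
- white_2: cassette of cream wafers: clear box 110 mm long (along its y axis), 46 mm wide (x), 38 mm tall, with a white lid, and on the middle of the lid an upright white grip tab 12 mm thick (x), 50 mm long (y), 28 mm tall (66 mm in all). 0.11 to 0.23 kg. Origin: centre of the underside, z up. Starts in the wire tray, standing on its floor. May be absent.
- white_3: cassette of cream wafers: clear box 110 mm long (along its y axis), 46 mm wide (x), 38 mm tall, with a white lid, and on the middle of the lid an upright white grip tab 12 mm thick (x), 50 mm long (y), 28 mm tall (66 mm in all). 0.11 to 0.23 kg. Origin: centre of the underside, z up. Starts in the wire tray, standing on its floor. May be absent.
- white_4: cassette of cream wafers: clear box 110 mm long (along its y axis), 46 mm wide (x), 38 mm tall, with a white lid, and on the middle of the lid an upright white grip tab 12 mm thick (x), 50 mm long (y), 28 mm tall (66 mm in all). 0.11 to 0.23 kg. Origin: centre of the underside, z up. Starts in the wire tray, standing on its floor. May be absent.
- brown_1: cassette of brown wafers: clear box 110 mm long (along its y axis), 46 mm wide (x), 38 mm tall, with a dark brown lid, and on the middle of the lid an upright dark brown grip tab 12 mm thick (x), 50 mm long (y), 28 mm tall (66 mm in all). 0.11 to 0.23 kg. Origin: centre of the underside, z up. Starts in the wire tray, standing on its floor. Stays in the tray.
- brown_2: cassette of brown wafers: clear box 110 mm long (along its y axis), 46 mm wide (x), 38 mm tall, with a dark brown lid, and on the middle of the lid an upright dark brown grip tab 12 mm thick (x), 50 mm long (y), 28 mm tall (66 mm in all). 0.11 to 0.23 kg. Origin: centre of the underside, z up. Starts in the wire tray, standing on its floor. Stays in the tray.
- mug: bystander: blue mug, 90 mm tall; not to be disturbed
- jar: bystander: amber glass jar with a white cap, 110 mm tall; not to be disturbed
- brush: bystander: hand brush, lying; not to be disturbed
- tape: bystander: roll of orange tape, 100 mm across, 45 mm tall; not to be disturbed
- spatula: bystander: metal spatula, lying; not to be disturbed
Mind the look-alikes: they are no part of the job. Leave any blue or green look-alike of the brown_1 alone.

How it is judged:
By the outcome, as a careful person would: the job done as asked, in the order asked, and still so for the second after the job is handed in, with the robot touching nothing.
Of white_1, white_2, white_3, white_4 only 2 to 4 are there at a start; the rules pass over those that are not, and their reading is None.
At some moment in a run one of white_1, white_2, white_3, white_4 may be knocked a few centimetres aside while the robot is not near it.
It also fails if it takes over 210 s, if anything falls off the work surface, if the arm or the gripper's body presses on something with over 40 N, if the wrist force passes 120 N, or if a joint passes its speed limit or range.

ROBOT

A 6-joint arm with a two-finger parallel gripper is mounted at the origin on the work surface. World frame = base frame: x ahead of the robot, y to its left, z up, the work surface at z = 0. Lengths are in mm, angles in rad, forces in N, time in s.
With the tool pointing down it reaches from about 300 to 775 mm from the base axis. Payload 14.6 kg.
Tool frame: the origin (TCP) lies at the very end of the fingers, on their centre line; the grasp point (between the pads) lies 19 mm behind it; z points along the fingers, y is the line along which they close (so a half turn about z gives the same grasp; the last joint's range is limited). The gripper opens to 94 mm and grips with 3 to 60 N. Pads are 16 mm wide; open, the fingers measure 119 mm over their backs; the gripper's body (75 mm by 177 mm) begins 78 mm behind the grasp point.
Start: joints at [-1.242, 0.3, 1.521, -0, 1.321, -0.067], TCP at [212.043, -507.471, 205.446] pointing down, gripper open.
Joint ranges: [-3.03, 3.03], [-0.79, 2.21], [0.23, 2.52], [-1.04, 4.18], [0, 3.07], [-2.55, 2.55]. Speed limits (rad/s): [2.22, 2.22, 2.57, 3.14, 3.14, 3.14].

INTERFACE

Orientations are given as [roll, pitch, yaw] about the fixed x, y, z axes, in that order (R = Rz(yaw) Ry(pitch) Rx(roll)).
In Python, from cell import manip gives the robot as it stands.
- The arm moves only by the tool servo_tool, never from a script. Its argument "rows" is a list of rows, each a list of 7 numbers: the turn, a rotation vector about the world's x, y, z in degrees, then the shift along the world's x, y, z in mm, then the closure, from 0 (fully open) to 1 (shut). In form: [[rx, ry, rz, dx, dy, dz, fingers], ...]. A call has 1 to 20 rows; each row shifts and turns the commanded pose from where the row before left it; what a row does not reach is not made up. A row lasts 1/8 s, in which the tool goes at most 62.5 mm and 10.7 degrees, less where a joint would pass 70% of its speed; a pose out of reach is approached as far as the arm can. A call with a gripper value outside its range is refused whole. The fingers move at their own pace and stop on an object; "grip_force" is the grip in N (left out, the last holds). Time passes only in rows, so rows that do not move let the fingers close. It gives the time, the measured TCP pose, the force, the opening and the grip force at its end, in the units of the state.
- manip.read_state(): the state, without advancing time (a new reading comes with each control period).
- manip.camera(name): name is "side" or "top" or "wrist"; returns the picture (384x512x3 uint8, red, green, blue); there is no depth.
- manip.camera_info(name): a dict with "fx", "fy", "cx", "cy" (pixels), "position" and "rotation" of the camera in the world; the wrist camera has in their place "T_tool_cam" (4x4, takes a point from camera to tool coordinates, whose origin is the TCP and whose axes are the flange's). Camera axes: x right, y down, z forward; pixel columns grow to the right and rows downward; lengths in mm; the calibration is good to about 2 mm. A picture is of the moment at which its call begins: read the wrist's pose just before it. camera_info takes no time and is no camera call.
- manip.sign_off(): hands the job in; it is judged then, once.
The state is a dict: "clock": time; "joints": joint angles; "qd": joint speeds; "effort": joint torques, N m; "eef_pos": TCP position; "eef_rot": TCP orientation; "wrist_force": force on the tool from outside, world axes, zero at the start; "moment": the same for the moment, N m; "finger_gap": finger opening in mm; "finger_force": force on a finger pad.
Only numpy, scipy, OpenCV 4.12 (cv2) and the standard library are available. Lean on these libraries where they do the work, as an engineer would, in place of code of your own. Each camera call takes 0.05 s, during which the arm holds its last target. There are 200 camera calls.

## Working session

There is one attempt and no reset: what is moved stays moved. The work goes in short steps, Python scripts to look and compute and a tool call to move; the robot and the scene stay as the last step left them, time stands still between calls to the robot, and variables do not carry over. Pictures are saved under pics/ and viewed, at most 14 in all, crops included, and the job is handed in when it is done.

Besides the shell and the picture viewer there is one more tool, called after ">>>" as a command line: name --pt "numbers of a row" for each row, then --argument value for the rest. servo_tool: Moves the arm, as the interface text tells. Its arguments: {"type":"object","properties":{"rows":{"type":"array","items":{"type":"array","items":{"type":"number"}}},"grip_force":{"type":"number"}},"required":["rows"]}

```bash
ls; mkdir -p pics
python3 - <<'E'
from cell import manip
import cv2,numpy as np
print(manip.read_state())
for n in("top","side"):
    print(n,manip.camera_info(n)); cv2.imwrite(f"pics/{n}0.png",cv2.resize(manip.camera(n)[:,:,::-1],(800,600),interpolation=cv2.INTER_CUBIC))
print(manip.camera_info("wrist"))
E
```

```text
pics
{'clock': 0.0, 'joints': array([-1.24160445e+00,  3.00477054e-01,  1.52158805e+00, -2.43131899e-05,
        1.32072080e+00, -6.66303342e-02]), 'qd': array([-0.0008638 ,  0.00039061, -0.0009424 , -0.0004237 , -0.00253837,
       -0.00032252]), 'effort': array([-2.66621682e-04, -5.31802154e+01, -3.52730334e+01,  7.08201667e-02,
        2.44173309e-02, -7.58216947e-05]), 'eef_pos': array([ 211.94962384, -507.22575336,  204.88012545]), 'eef_rot': array([-3.14040048e+00, -5.59506224e-05,  3.95828207e-01]), 'wrist_force': array([ 0.17342715, -0.0657695 ,  0.05473366]), 'moment': array([-0.00232705,  0.04991988, -0.03232673]), 'finger_force': 0.0, 'finger_gap': 94.07310226197586}
top {'fx': 392.42812148298367, 'fy': 392.42812148298367, 'cx': 261.222840373114, 'cy': 195.18372157182102, 'position': array([ 364.87218003,   37.7361532 , 1185.67781147]), 'rotation': array([-3.00100657,  0.01207296, -1.54461224])}
side {'fx': 402.6712571942245, 'fy': 402.6712571942245, 'cx': 256.8836795981523, 'cy': 189.96092764747857, 'position': array([230.3704077 , 813.71234434, 835.5250019 ]), 'rotation': array([-2.29080539,  0.00576675, -2.79126317])}
{'fx': 273.6974487505985, 'fy': 273.6974487505985, 'cx': 254.7491543560838, 'cy': 187.9990714164911, 'T_tool_cam': array([[-8.65938240e-04, -9.61590377e-01, -2.74487154e-01,
         7.97165343e+01],
       [ 9.99999334e-01, -1.04215345e-03,  4.96150970e-04,
         3.35260109e-01],
       [-7.63151733e-04, -2.74486541e-01,  9.61590639e-01,
        -1.79830121e+02],
       [ 0.00000000e+00,  0.00000000e+00,  0.00000000e+00,
         1.00000000e+00]])}
```

View pics/top0.png

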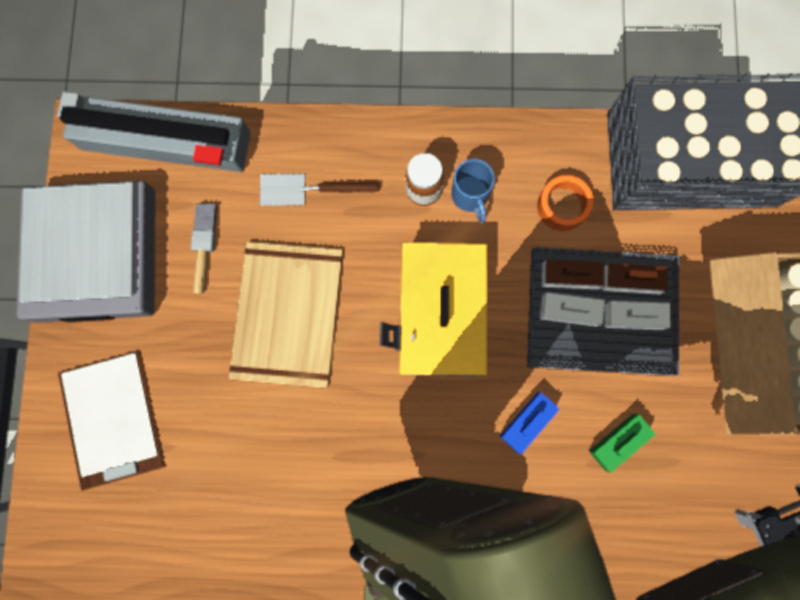

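View pics/side0.png

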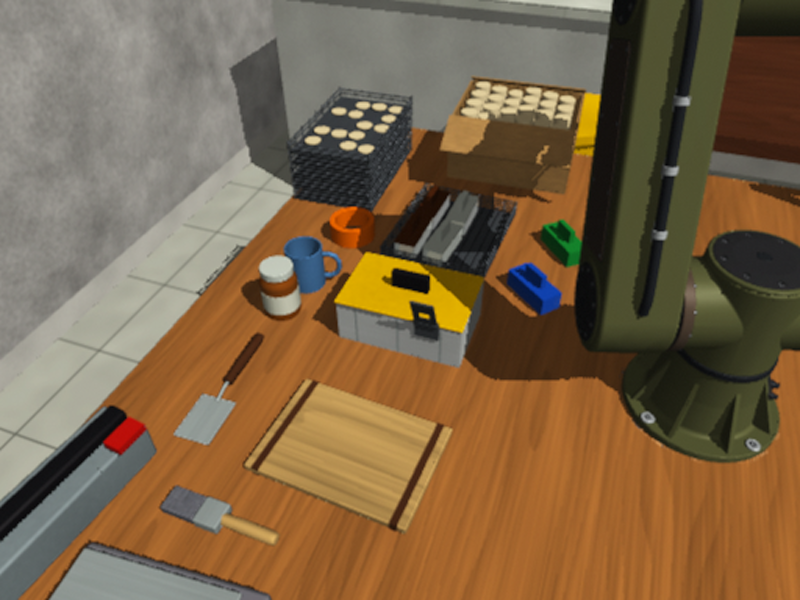

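The top view shows the tin with its lid around (444,308), the hasp on the left (+y) at (391,336), and the board at (287,313). In the tray, the whites are at (572,308) and (640,314) and the browns sit above them. The side view agrees, with the lid handle at (410,280) and the hasp at (425,318).

```bash
cat > h.py <<'E'
from cell import manip
import cv2,numpy as np
from scipy.spatial.transform import Rotation as R
def pose(n,st=None):
    c=manip.camera_info(n)
    if n!="wrist": return c,R.from_euler('xyz',c['rotation']).as_matrix(),np.array(c['position'])
    st=st or manip.read_state(); T=c['T_tool_cam']; Rt=R.from_euler('xyz',st['eef_rot']).as_matrix()
    return c,Rt@T[:3,:3],Rt@T[:3,3]+st['eef_pos']
def ray(P,uv):
    c,Rm,p=P; d=Rm@np.array([(uv[0]-c['cx'])/c['fx'],(uv[1]-c['cy'])/c['fy'],1]); return p,d/np.linalg.norm(d)
def onz(P,uv,z):
    p,d=ray(P,uv); return p+d*(z-p[2])/d[2]
def tri(rays):
    A=sum(np.eye(3)-np.outer(d,d) for p,d in rays); b=sum((np.eye(3)-np.outer(d,d))@p for p,d in rays)
    x=np.linalg.solve(A,b); return x,max(np.linalg.norm((np.eye(3)-np.outer(d,d))@(x-p)) for p,d in rays)
def proj(P,X):
    c,Rm,p=P; q=Rm.T@(np.array(X)-p); return np.array([c['cx']+c['fx']*q[0]/q[2],c['cy']+c['fy']*q[1]/q[2]])
E
python3 - <<'E'
from h import *
np.set_printoptions(precision=1,suppress=True)
T,S=pose("top"),pose("side"); s=.64
def t(n,a,b): print(n,*tri([ray(T,np.array(a)*s),ray(S,np.array(b)*s)]))
t("lid far hasp",(402,243),(337,303))
t("lid far other",(488,243),(365,254))
t("lid near other",(488,375),(482,277))
t("lid near hasp",(400,375),(468,327))
t("handle",(445,305),(411,272))
t("board",(246,241),(247,465)); t("board",(230,377),(405,528));t("board",(330,385),(450,429));t("board",(343,248),(309,381))
for n,z,l in (("lid",94,[(402,243),(488,243),(488,375),(400,375)]),("handle",130,[(445,285),(445,326)]),("board",15,[(246,241),(343,248),(330,385),(230,377)]),
 ("tray",36,[(530,248),(678,252),(678,374),(528,370)]),("whites",70,[(572,308),(640,314)]),("mug/jar",90,[(474,175),(424,168),(567,200)]),("blue",40,[(530,423),(622,443)])):
    print(n,[onz(T,np.array(u)*s,z)[:2] for u in l])
E
```

```text
lid far hasp [632.1  68.7  87.6] 2.395332563801666
lid far other [640.4 -88.8  81.2] 0.7110895018396421
lid near other [401.1 -89.4  87.9] 3.4581778627754596
lid near hasp [391.5  65.6 103.2] 1.7796191458796828
handle [516.3  -9.4 129.8] 0.8844386848199249
board [647.7 378.   11.8] 2.2799996242475125
board [383.7 392.5  12.3] 0.24236199150008306
board [374.3 202.2   3.5] 0.9170192638159902
board [639.3 187.2   2.8] 3.157632460379058
lid [array([632.9,  69.2]), array([636.5, -87.4]), array([397.5, -89.4]), array([393.5,  66.1])]
handle [array([550.7,  -9. ]), array([478.7, -10.3])]
board [array([649.2, 377.9]), array([639.6, 186.6]), array([373.3, 200.4]), array([383.4, 391.6])]
tray [array([ 643. , -174.4]), array([ 641.7, -455.9]), array([ 410.2, -447.8]), array([ 410.4, -170.4])]
whites [array([ 524.1, -244.7]), array([ 516.1, -368.2])]
mug/jar [array([766.4, -60.9]), array([777.9,  32.3]), array([ 722.1, -232.6])]
blue [array([ 313.7, -173.2]), array([ 282.3, -340.2])]
```

>>> servo_tool --pt "0 0 -2.27 36 35 10 0" --pt "0 0 -2.27 36 35 10 0" --pt "0 0 -2.27 36 35 10 0" --pt "0 0 -2.27 36 35 10 0" --pt "0 0 -2.27 36 35 10 0" --pt "0 0 -2.27 36 35 10 0" --pt "0 0 -2.27 36 35 10 0" --pt "0 0 -2.27 36 35 10 0" --pt "0 0 -2.27 36 35 10 0" --pt "0 0 -2.27 36 35 10 0" --pt "0 0 0 0 0 0 0" --pt "0 0 0 0 0 0 0"

```text
clock: 1.6
eef_pos: [571.6, -157.7, 304.8]
eef_rot: [-3.141, 0.001, 0.0]
wrist_force: [0.6, -0.0, -0.1]
finger_gap: 93.8
finger_force: 0.0
```

Run:
```python
from h import *
st=manip.read_state();print(st['eef_pos'],st['eef_rot'],st['joints'],st['clock'])
im=manip.camera("wrist"); np.save("w1.npy",dict(st=st,im=im),allow_pickle=True)
cv2.imwrite("pics/w1.png",cv2.resize(im[:,:,::-1],(800,600),interpolation=cv2.INTER_CUBIC))
```

```text
[ 571.64959366 -157.74400418  304.81936893] [-3.14140794e+00  1.10740927e-03  3.46275454e-05] [-3.30917939e-01  3.48901386e-01  1.22969057e+00 -1.85160775e-04
  1.56410803e+00  1.23984520e+00] 1.6
```

View pics/w1.png

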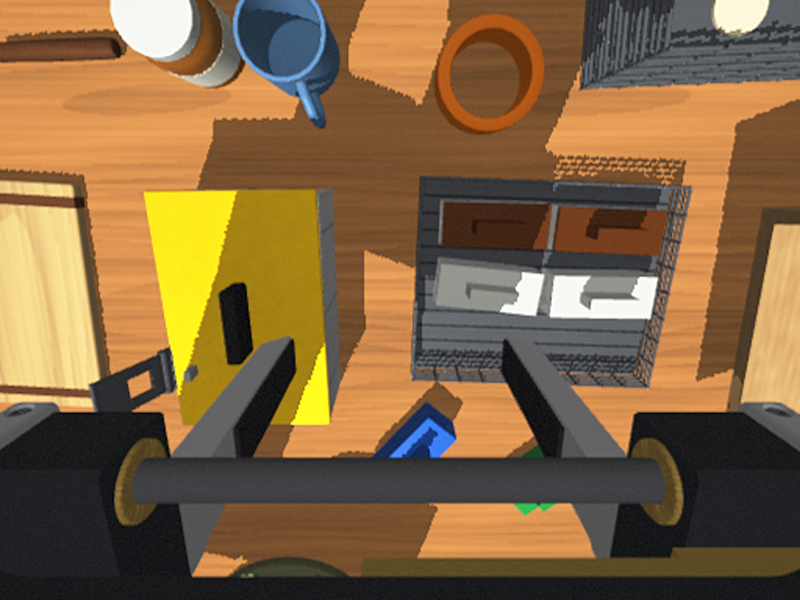

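Two whites are in the tray, at (488,290) and (603,292). The browns are above them, the handle is at (235,323), the lid corners are at (145,192), (318,190) and (330,424), and the hasp leans outward with its tip at (108,393).

Run:
```python
from h import *
np.set_printoptions(precision=1,suppress=True)
d=np.load("w1.npy",allow_pickle=True).item(); W=pose("wrist",d['st']);T=pose("top");S=pose("side");s=.64
def t(n,a,b,c=None):
    r=[ray(T,np.array(a)*s),ray(W,np.array(b)*s)]
    if c: r.append(ray(S,np.array(c)*s))
    print(n,*tri(r))
t("far hasp",(402,243),(145,192),(337,303));t("far oth",(488,243),(318,190),(365,254));t("near oth",(488,375),(330,424),(482,277))
t("hasptip",(381,336),(100,398))
for z in (94,): print("lid W",[onz(W,np.array(u)*s,z)[:2] for u in [(145,192),(318,190),(330,424)]])
print("handle top W",[onz(W,np.array(u)*s,130)[:2] for u in [(220,291),(228,364)]])
print("hasp px of tip for angles", [(a,proj(W,(460,73+70*np.cos(np.pi-a),98+70*np.sin(a)))/s) for a in (1.57,1.8,2,2.2,2.4)])
im=d['im'][100:215,75:220,::-1]; im2=d['im'][110:215,255:450,::-1]
cv2.imwrite("pics/c1.png",np.hstack([cv2.resize(im,(400,317),interpolation=cv2.INTER_CUBIC),cv2.resize(im2[:, :],(400,317),interpolation=cv2.INTER_CUBIC)]))
```

```text
far hasp [632.6  69.2  88. ] 3.143205510631936
far oth [637.9 -86.4  84.9] 2.5475249186653053
near oth [399.9 -87.5  91.8] 4.555728440096487
hasptip [459.1 100.7 149.4] 2.890214892077138
lid W [array([634.2,  66.6]), array([635.8, -87.3]), array([399. , -87.4])]
handle top W [array([552.8,  -5.1]), array([484.2,  -4.4])]
hasp px of tip for angles [(1.57, array([121.2, 410.4])), (1.8, array([103.5, 409.2])), (2, array([ 91.4, 406.4])), (2.2, array([ 83.1, 402.1])), (2.4, array([ 78.8, 396.7]))]
```

View pics/c1.png

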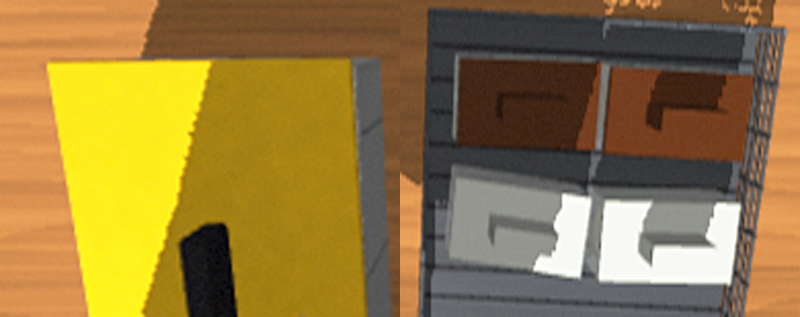

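>>> servo_tool --pt "0 0 0 -14 37 -10 0" --pt "0 0 0 -14 37 -10 0" --pt "0 0 0 -14 37 -10 0" --pt "0 0 0 -13 36 -10 0" --pt "0 0 0 0 0 -32 0.3" --pt "0 0 0 0 0 -32 0.3" --pt "0 0 0 0 0 -32 0.4" --pt "0 0 0 0 0 -32 0.4" --pt "0 0 0 0 0 -24 0.4" --pt "0 0 0 0 0 -10 0.4" --pt "0 0 0 0 0 0 0.4" --pt "0 0 0 0 0 0 1" --pt "0 0 0 0 0 0 1" --pt "0 0 0 0 0 0 1" --pt "0 0 0 0 0 0 1" --pt "0 0 0 0 0 0 1" --grip_force 30

```text
clock: 3.65
eef_pos: [517.1, -10.3, 103.6]
eef_rot: [-3.141, -0.0, -0.0]
wrist_force: [-0.3, 0.9, 1.7]
finger_gap: 13.9
finger_force: 30.0
```

>>> servo_tool --pt "0 0 0 0 0 8 1" --pt "0 0 0 0 0 16 1" --pt "0 0 0 0 0 26 1" --pt "0 0 0 0 0 30 1" --pt "0 0 0 0 0 30 1" --pt "0 0 0 0 0 10 1" --pt "0 0 -0.5 -1 38 0 1" --pt "0 0 -0.5 -1 45 0 1" --pt "0 0 -0.5 -1 45 0 1" --pt "0 0 -0.5 -1 45 0 1" --pt "0 0 -0.5 -1 45 0 1" --pt "0 0 -0.5 -1 45 0 1" --pt "0 0 0 0 37 0 1" --pt "0 0 0 0 0 0 1" --pt "0 0 0 0 0 0 1"

```text
clock: 5.52
eef_pos: [510.9, 289.0, 222.9]
eef_rot: [3.141, 0.001, -0.053]
wrist_force: [0.0, 0.2, -3.7]
finger_gap: 13.9
finger_force: 30.0
```

Run:
```python
from h import *
st=manip.read_state();print(st['eef_pos'],st['eef_rot'],st['joints'],st['clock'],st['finger_gap'])
a=manip.camera("top")[90:260,130:330,::-1]; b=manip.camera("side")[100:384,80:400,::-1]
cv2.imwrite("pics/c2.png",np.hstack([cv2.resize(a,(400,340),interpolation=cv2.INTER_CUBIC),cv2.resize(b,(383,340),interpolation=cv2.INTER_CUBIC)]))
```

```text
[510.88152348 289.03472945 222.90488476] [ 3.14084177e+00  8.70201998e-04 -5.27108288e-02] [ 4.52575070e-01  3.71332468e-01  1.38546006e+00 -2.39908417e-04
  1.38592505e+00  2.07612613e+00] 5.525 13.913871739974573
```

View pics/c2.png

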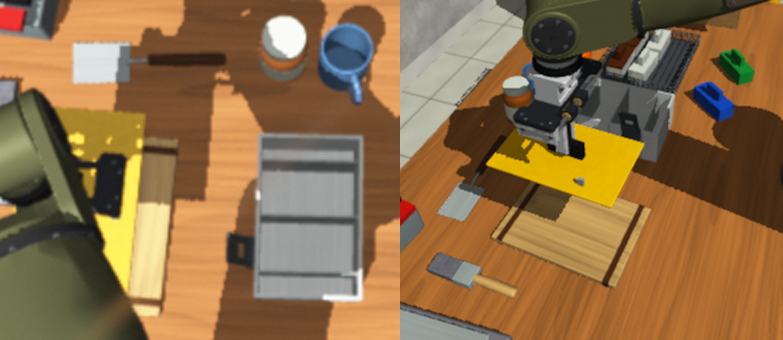

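The lid hangs level over the board, and the tin is open and empty. I'll lower it.

>>> servo_tool --pt "0 0 0 0 0 -20 1" --pt "0 0 0 0 0 -40 1" --pt "0 0 0 0 0 -40 1" --pt "0 0 0 0 0 -40 1" --pt "0 0 0 0 0 -24 1" --pt "0 0 0 0 0 -10 1" --pt "0 0 0 0 0 -3 1" --pt "0 0 0 0 0 -1.5 1" --pt "0 0 0 0 0 -1 1" --pt "0 0 0 0 0 0 1"

```text
clock: 6.88
eef_pos: [511.2, 289.6, 44.4]
eef_rot: [-3.141, -0.001, -0.053]
wrist_force: [-0.4, -0.9, -3.4]
finger_gap: 14.0
finger_force: 30.0
```

>>> servo_tool --pt "0 0 0 0 0 -0.8 1" --pt "0 0 0 0 0 -0.8 1" --pt "0 0 0 0 0 0 1"

```text
clock: 7.25
eef_pos: [511.1, 289.6, 42.6]
eef_rot: [-3.142, -0.0, -0.053]
wrist_force: [-1.7, 0.1, 1.3]
finger_gap: 13.3
finger_force: 30.0
```

>>> servo_tool --pt "0 0 0 0 0 0 0.5" --pt "0 0 0 0 0 0 0.4" --pt "0 0 0 0 0 0 0.3" --pt "0 0 0 0 0 20 0.2" --pt "0 0 0 0 0 40 0" --pt "0 0 0 0 0 50 0" --pt "0 0 0 0 0 50 0" --pt "0 0 0 0 0 40 0" --pt "0 0 0.5 6 -46 7 0" --pt "0 0 0.5 6 -47 7 0" --pt "0 0 0.5 6 -47 7 0" --pt "0 0 0.5 6 -47 7 0" --pt "0 0 0.5 6 -47 7 0" --pt "0 0 0.5 6 -47 0 0" --pt "0 0 0 6 -47 0 0" --pt "0 0 0 6 -47 0 0" --pt "0 0 0 6 -47 0 0" --pt "0 0 0 6 -47 0 0" --pt "0 0 0 6 -47 0 0" --pt "0 0 0 3 -47 0 0"

```text
clock: 9.75
eef_pos: [580.1, -275.0, 277.3]
eef_rot: [-3.142, -0.0, -0.0]
wrist_force: [0.1, -0.5, -0.4]
finger_gap: 93.7
finger_force: 0.0
```

>>> servo_tool --pt "0 0 0 0 0 0 0" --pt "0 0 0 0 0 0 0"

```text
clock: 10.0
eef_pos: [580.1, -273.0, 277.2]
eef_rot: [-3.141, 0.0, -0.0]
wrist_force: [0.3, -0.2, 0.9]
finger_gap: 93.9
finger_force: 0.0
```

Run:
```python
from h import *
st=manip.read_state();print(st['eef_pos'],st['eef_rot'],st['clock'])
im=manip.camera("wrist"); np.save("w2.npy",dict(st=st,im=im),allow_pickle=True)
t=manip.camera("top"); np.save("t2.npy",t); cv2.imwrite("pics/w2.png",np.vstack([cv2.resize(im[60:215,160:400,::-1],(620,400),interpolation=cv2.INTER_CUBIC),cv2.resize(t[130:255,130:440,::-1],(620,200))]))
```

```text
[ 580.05282673 -272.9994142   277.24505879] [-3.14131475e+00  9.42208488e-05 -3.73484922e-04] 10.0
```

View pics/w2.png

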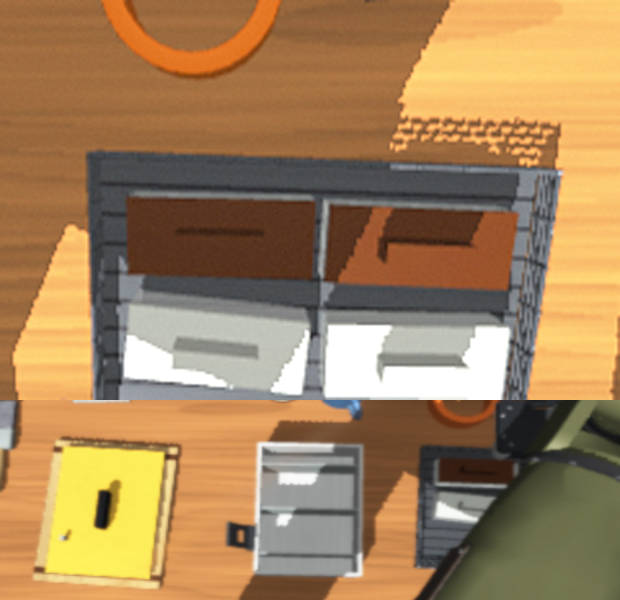

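>>> servo_tool --pt "0 0 0 -35 -8 -17 0" --pt "0 0 0 -35 -8 -17 0" --pt "0 0 0 -35 -8 -17 0" --pt "0 0 0 -35 -8 -17 0" --pt "0 0 0 0 0 0 0" --pt "0 0 0 0 0 0 0"

```text
clock: 10.85
eef_pos: [440.8, -305.0, 210.2]
eef_rot: [3.141, -0.001, 0.0]
wrist_force: [0.2, 1.1, -0.1]
finger_gap: 93.7
finger_force: 0.0
```

Run:
```python
from h import *
st=manip.read_state();print(st['eef_pos'],st['eef_rot'],st['clock'])
im=manip.camera("wrist"); np.save("w3.npy",dict(st=st,im=im),allow_pickle=True)
d=np.load("w2.npy",allow_pickle=True).item()
f=lambda a:cv2.resize(a[:,:,::-1],None,fx=4,fy=4,interpolation=cv2.INTER_CUBIC)
print([proj(pose("wrist",st),p) for p in((524,-245,70),(516,-368,70))],[proj(pose("wrist",d['st']),p) for p in((524,-245,70),(516,-368,70))])
A=f(im[70:150,155:355]); B=f(d['im'][170:225,200:400]); cv2.imwrite("pics/w3.png",np.vstack([A,B])); print(A.shape,B.shape)
```

```text
[ 440.84060457 -305.01585432  210.19897221] [ 3.14081414e+00 -1.24416442e-03  4.30602811e-04] 10.85
[array([200.57142497, 107.09672463]), array([309.83610552, 114.43109133])] [array([235.69247217, 204.43588271]), array([317.56928404, 209.3559819 ])]
(320, 800, 3) (220, 800, 3)
```

View pics/w3.png

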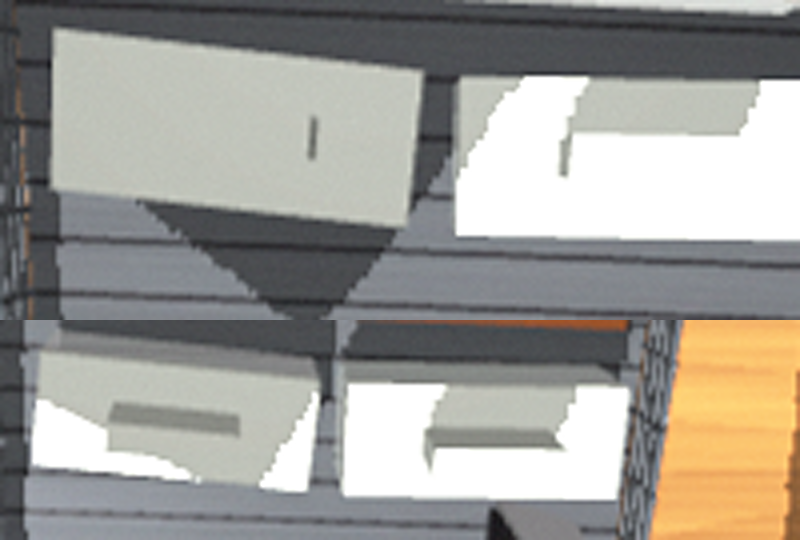

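Top half of the crop: white A's lid corners are at (52,28), (422,70), (405,228) and (50,190), slightly rotated. White B is nearly square, with its left corners at (458,76) and (457,235).

Run:
```python
from h import *
np.set_printoptions(precision=1,suppress=True)
L=lambda n:np.load(n,allow_pickle=True).item()
W2,W3=L("w2.npy"),L("w3.npy"); P2,P3=pose("wrist",W2['st']),pose("wrist",W3['st'])
p3=lambda x,y:np.array((155+x/4,70+y/4)); p2=lambda x,y:np.array((200+x/4,170+(y-320)/4))
for n,a,b in (("A BL",(50,190),(32,465)),("A BR",(405,228),(308,490)),("B BL",(457,235),(344,495))): print(n,*tri([ray(P3,p3(*a)),ray(P2,p2(*b))]))
c=[onz(P3,p3(*u),42)[:2] for u in((52,28),(422,70),(405,228),(50,190))]; c=np.array(c)
print("A",c,c.mean(0),[np.degrees(np.arctan2(*(-(c[j]-c[i]))[[0,1]])) for i,j in((0,1),(3,2))],np.linalg.norm(c[0]-c[1]),np.linalg.norm(c[1]-c[2]))
# B via white rect: threshold lid region in w3
g=W3['im'].astype(int); m=((g.min(2)>140)&(g.max(2)-g.min(2)<40)).astype(np.uint8); m[:, :266]=0; m[:84]=0;m[:,372:]=0; m[134:]=0
k,l,s,ce=cv2.connectedComponentsWithStats(m); i=1+np.argmax(s[1:,4]); ys,xs=np.where(l==i)
r=cv2.minAreaRect(np.stack([xs,ys],1).astype(np.float32)); bp=cv2.boxPoints(r); print(s[i],bp)
c=np.array([onz(P3,u,42)[:2] for u in bp]); print("B",c,c.mean(0))
cv2.imwrite("pics/x.png",cv2.resize(W3['im'][60:220,100:420,::-1],(800,400)))
```

```text
A BL [ 512.  -198.9   44.3] 0.1421386382316561
A BR [ 500.9 -308.5   44.1] 0.8668974940919288
B BL [ 498.5 -323.9   43.1] 0.107211117102697
A [[ 558.5 -203. ]
 [ 546.8 -312.7]
 [ 500.5 -307.7]
 [ 512.  -198.3]] [ 529.5 -255.4] [np.float64(6.114435605936285), np.float64(6.003041394437163)] 110.32385141573971 46.51293170537277
[ 268   89   95   42 3721] [[267.7 128.9]
 [268.3  88.5]
 [362.   89.9]
 [361.4 130.3]]
B [[ 498.3 -321.9]
 [ 545.7 -322. ]
 [ 544.  -434.6]
 [ 496.5 -438.9]] [ 521.1 -379.4]
```

View pics/x.png

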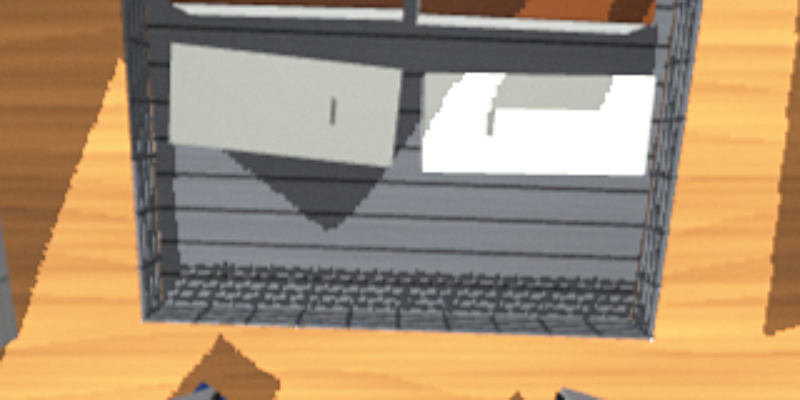

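>>> servo_tool --pt "0 0 9.33 9.9 5.5 -9 0.2" --pt "0 0 9.33 9.9 5.5 -9 0.45" --pt "0 0 9.33 9.9 5.5 -9 0.45" --pt "0 0 9.33 9.9 5.5 -9 0.45" --pt "0 0 9.33 9.9 5.5 -9 0.45" --pt "0 0 9.33 9.9 5.5 -9 0.45" --pt "0 0 9.33 9.9 5.5 -9 0.45" --pt "0 0 9.33 9.9 5.5 -9 0.45" --pt "0 0 9.33 9.9 5.5 -9 0.45" --pt "0 0 0 0 0 0 0.45" --pt "0 0 0 0 0 0 0.45"

```text
clock: 12.28
eef_pos: [529.4, -255.9, 128.8]
eef_rot: [3.141, 0.0, 1.462]
wrist_force: [0.5, 0.6, -0.2]
finger_gap: 52.1
finger_force: 0.0
```

Run:
```python
from h import *
np.set_printoptions(precision=1,suppress=True)
st=manip.read_state();print(st['eef_pos'],np.degrees(st['eef_rot']),st['joints'],st['clock'],st['finger_gap'])
im=manip.camera("wrist"); np.save("w4.npy",dict(st=st,im=im),allow_pickle=True)
a=np.radians(-6.1); P=pose("wrist",st)
v=im[:,:,::-1].copy()
for sx in(-1,1):
  for sy in(-1,1):
    for h,w,z in((6,25,70),(23,55,42)):
      q=np.array([529.5,-255.4])+R.from_euler('z',a).as_matrix()[:2,:2]@[sx*h,sy*w]; u=proj(P,(*q,z)); cv2.circle(v,tuple(int(round(k)) for k in u),1,(0,0,255),-1)
cv2.imwrite("pics/w4.png",cv2.resize(v,(800,600),interpolation=cv2.INTER_CUBIC))
```

```text
[ 529.4 -255.9  128.8] [180.    0.   83.8] [-0.5  0.5  1.5  0.   1.2 -0.4] 12.275 52.066958518791104
```

View pics/w4.png

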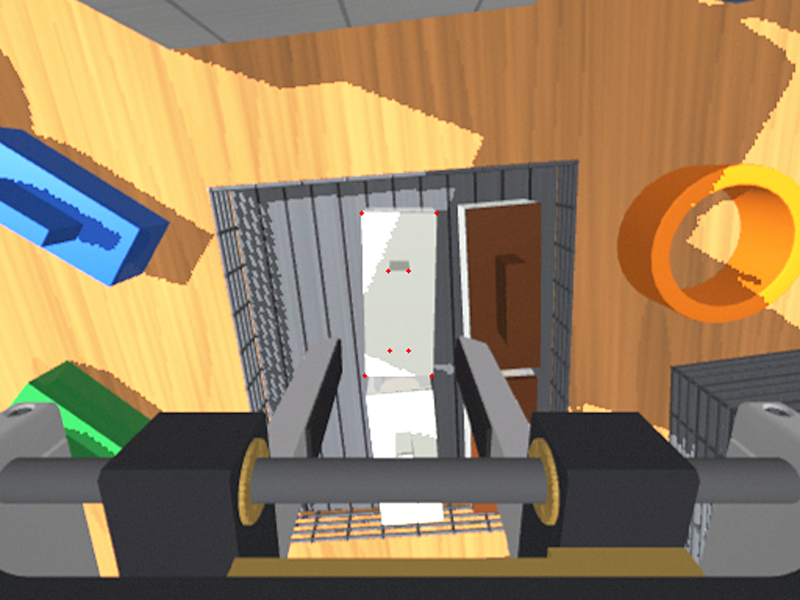

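The model dots land on A's lid and tab corners: tab (390–408, 270–350), box (362–436, 212–376). I'll descend and grip.

>>> servo_tool --pt "0 0 0 0 0.4 -20 0.45" --pt "0 0 0 0 0 -30 0.45" --pt "0 0 0 0 0 -20 0.45" --pt "0 0 0 0 0 -8 0.45" --pt "0 0 0 0 0 -4 0.45" --pt "0 0 0 0 0 0 0.7" --pt "0 0 0 0 0 0 0.8" --pt "0 0 0 0 0 0 1" --pt "0 0 0 0 0 0 1" --pt "0 0 0 0 0 0 1" --grip_force 20

```text
clock: 13.58
eef_pos: [529.1, -255.5, 46.3]
eef_rot: [-3.141, -0.0, 1.465]
wrist_force: [-0.5, -0.8, -1.4]
finger_gap: 11.9
finger_force: 20.0
```

>>> servo_tool --pt "0 0 0 0 0 5 1" --pt "0 0 0 0 0 15 1" --pt "0 0 0 0 0 30 1" --pt "0 0 0 0 0 40 1" --pt "0 0 0 0 0 40 1" --pt "0 0 0 0 0 30 1" --pt "0 0 1 3 20 5 1" --pt "0 0 1 6 40 0 1" --pt "0 0 1 6 40 0 1" --pt "0 0 1 6 40 0 1" --pt "0 0 1 6 40 0 1" --pt "0 0 1 6 40 0 1" --pt "0 0 0 5 25 0 1" --pt "0 0 0 0 0 0 1" --pt "0 0 0 0 0 0 1"

```text
clock: 15.45
eef_pos: [566.7, -10.6, 210.9]
eef_rot: [-3.141, 0.0, 1.57]
wrist_force: [-0.3, -0.5, -2.2]
finger_gap: 12.0
finger_force: 20.0
```

>>> servo_tool --pt "0 0 0 0 0 -15 1" --pt "0 0 0 0 0 -35 1" --pt "0 0 0 0 0 -40 1" --pt "0 0 0 0 0 -35 1" --pt "0 0 0 0 0 -20 1" --pt "0 0 0 0 0 -10 1" --pt "0 0 0 0 0 -4 1" --pt "0 0 0 0 0 -2 1" --pt "0 0 0 0 0 -1 1" --pt "0 0 0 0 0 -0.8 1" --pt "0 0 0 0 0 0 1" --pt "0 0 0 0 0 0 1"

```text
clock: 16.95
eef_pos: [567.2, -10.6, 48.7]
eef_rot: [3.141, 0.0, 1.57]
wrist_force: [-0.2, 0.5, -1.7]
finger_gap: 12.1
finger_force: 20.0
```

>>> servo_tool --pt "0 0 0 0 0 -0.8 1" --pt "0 0 0 0 0 -0.7 1" --pt "0 0 0 0 0 0 1" --pt "0 0 0 0 0 0 1"

```text
clock: 17.45
eef_pos: [567.2, -10.6, 47.2]
eef_rot: [3.141, 0.0, 1.57]
wrist_force: [-1.4, 0.6, 3.9]
finger_gap: 12.0
finger_force: 20.0
```

>>> servo_tool --pt "0 0 0 0 0 0 0.8" --pt "0 0 0 0 0 0 0.5" --pt "0 0 0 0 0 0 0.45" --pt "0 0 0 0 0 15 0.45" --pt "0 0 0 0 0 40 0.45" --pt "0 0 0 0 0 40 0.45" --pt "0 0 0 0 0 40 0.45" --pt "0 0 0 -5 -37 15 0.45" --pt "0 0 0 -5 -41 0 0.45" --pt "0 0 0 -5 -41 0 0.45" --pt "0 0 0 -5 -41 0 0.45" --pt "0 0 0 -5 -41 0 0.45" --pt "0 0 0 -5 -41 0 0.45" --pt "0 0 0 -5 -41 0 0.45" --pt "0 0 0 -5 -41 -20 0.45" --pt "0 0 -0.5 -5.7 -42.9 -40 0.45" --pt "0 0 0 0 0 0 0.45" --pt "0 0 0 0 0 0 0.45"

```text
clock: 19.7
eef_pos: [521.8, -377.3, 138.4]
eef_rot: [3.141, 0.001, 1.561]
wrist_force: [0.2, -0.6, 0.2]
finger_gap: 51.8
finger_force: 0.0
```

Run:
```python
from h import *
np.set_printoptions(precision=1,suppress=True)
st=manip.read_state();print(st['eef_pos'],np.degrees(st['eef_rot']),st['clock'],st['finger_gap'])
im=manip.camera("wrist"); np.save("w5.npy",dict(st=st,im=im),allow_pickle=True)
a=np.radians(-.5); P=pose("wrist",st)
v=im[:,:,::-1].copy()
for sx in(-1,1):
  for sy in(-1,1):
    for h,w,z in((6,25,70),(23,55,42)):
      q=np.array([521.5,-377.5])+R.from_euler('z',a).as_matrix()[:2,:2]@[sx*h,sy*w]; u=proj(P,(*q,z)); cv2.circle(v,tuple(int(round(k)) for k in u),1,(0,0,255),-1)
t=manip.camera("top")[120:260,240:450,::-1]
cv2.imwrite("pics/w5.png",np.hstack([cv2.resize(v[110:260,190:330],(420,450),interpolation=cv2.INTER_CUBIC),cv2.resize(t,(380,450))]))
```

```text
[ 521.8 -377.3  138.4] [179.9   0.   89.5] 19.7 51.81064942870933
```

View pics/w5.png

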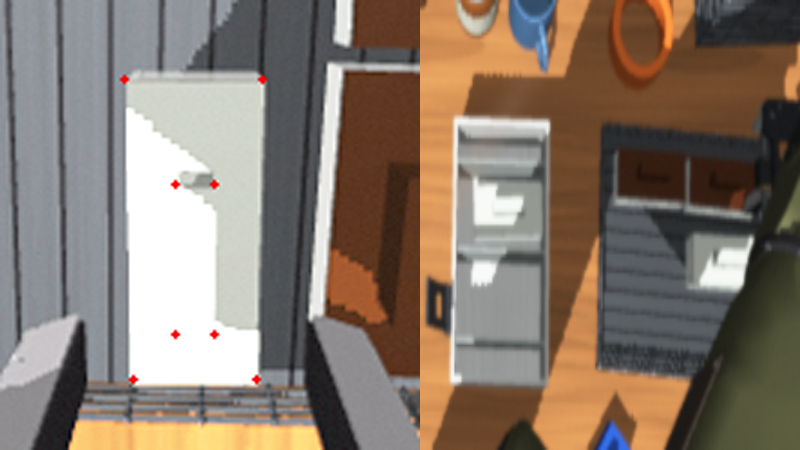

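The dots match B's lid and tab, and A stands in the tin. I'll grasp B.

>>> servo_tool --pt "0 0 0 0 0 -25 0.45" --pt "0 0 0 0 0 -35 0.45" --pt "0 0 0 0 0 -20 0.45" --pt "0 0 0 0 0 -8 0.45" --pt "0 0 0 0 0 -4 0.45" --pt "0 0 0 0 0 0 0.7" --pt "0 0 0 0 0 0 0.8" --pt "0 0 0 0 0 0 1" --pt "0 0 0 0 0 0 1" --pt "0 0 0 0 0 0 1" --grip_force 20

```text
clock: 21.05
eef_pos: [521.5, -377.5, 45.2]
eef_rot: [3.141, 0.0, 1.561]
wrist_force: [0.0, 0.6, 0.9]
finger_gap: 11.8
finger_force: 20.0
```

>>> servo_tool --pt "0 0 0 0 0 5 1" --pt "0 0 0 0 0 15 1" --pt "0 0 0 0 0 30 1" --pt "0 0 0 0 0 40 1" --pt "0 0 0 0 0 40 1" --pt "0 0 0 0 0 30 1" --pt "0 0 0 -3 27 5 1" --pt "0 0 0 -6 40 0 1" --pt "0 0 0 -6 40 0 1" --pt "0 0 0 -6 40 0 1" --pt "0 0 0 -6 40 0 1" --pt "0 0 0 -6 40 0 1" --pt "0 0 0 -6 40 0 1" --pt "0 0 0 -6 40 0 1" --pt "0 0 0 -6 40 0 1" --pt "0 0 0.5 -3 20 0 1" --pt "0 0 0 0 0 0 1" --pt "0 0 0 0 0 0 1"

```text
clock: 23.3
eef_pos: [467.6, -11.1, 210.6]
eef_rot: [3.141, 0.0, 1.569]
wrist_force: [-0.6, 0.4, -1.0]
finger_gap: 12.0
finger_force: 20.0
```

>>> servo_tool --pt "0 0 0 0 0 -15 1" --pt "0 0 0 0 0 -35 1" --pt "0 0 0 0 0 -40 1" --pt "0 0 0 0 0 -35 1" --pt "0 0 0 0 0 -20 1" --pt "0 0 0 0 0 -10 1" --pt "0 0 0 0 0 -4 1" --pt "0 0 0 0 0 -2 1" --pt "0 0 0 0 0 -1 1" --pt "0 0 0 0 0 -0.8 1" --pt "0 0 0 0 0 -0.7 1" --pt "0 0 0 0 0 0 1" --pt "0 0 0 0 0 0 1"

```text
clock: 24.92
eef_pos: [467.5, -10.5, 46.6]
eef_rot: [3.142, -0.0, 1.57]
wrist_force: [0.1, 0.2, -1.3]
finger_gap: 12.0
finger_force: 20.0
```

>>> servo_tool --pt "0 0 0 0 0 -0.6 1" --pt "0 0 0 0 0 0 1" --pt "0 0 0 0 0 0 1"

```text
clock: 25.3
eef_pos: [467.6, -10.5, 46.1]
eef_rot: [3.141, -0.0, 1.57]
wrist_force: [-0.2, 0.1, 2.1]
finger_gap: 11.6
finger_force: 20.0
```

>>> servo_tool --pt "0 0 0 0 0 0 0.8" --pt "0 0 0 0 0 0 0.5" --pt "0 0 0 0 0 0 0.45" --pt "0 0 0 0 0 15 0.45" --pt "0 0 0 0 0 40 0.45" --pt "0 0 0 0 0 40 0.45" --pt "0 0 0 0 0 40 0.45" --pt "0 0 -9 -3 0 8 0.45" --pt "0 0 -9 -3 0 8 0.45" --pt "0 0 -9 -3 0 8 0.45" --pt "0 0 -9 -3 0 8 0.45" --pt "0 0 -9 -3 0 8 0.45" --pt "0 0 -9 -3 0 8 0.3" --pt "0 0 -9 -3 0 8 0.3" --pt "0 0 -9 -3 0 8 0.3" --pt "0 0 -9 -3 0 8 0.3" --pt "0 0 -9 -3 0 8 0.3" --pt "0 0 0 0 0 0 0.3" --pt "0 0 0 0 0 0 0.3"

```text
clock: 27.68
eef_pos: [437.3, -10.5, 261.1]
eef_rot: [3.142, -0.0, 0.003]
wrist_force: [-0.0, 0.4, -0.4]
finger_gap: 65.8
finger_force: 0.0
```

Run:
```python
from h import *
np.set_printoptions(precision=1,suppress=True)
st=manip.read_state();print(st['eef_pos'],np.degrees(st['eef_rot']),st['clock'],st['finger_gap'])
im=manip.camera("wrist"); np.save("w6.npy",dict(st=st,im=im),allow_pickle=True)
P=pose("wrist",st); print([proj(P,(517+a*117,-10.5+b*75,88)) for a in(1,-1) for b in(1,-1)])
cv2.imwrite("pics/w6.png",cv2.resize(im[0:230,130:420,::-1],(754,598),interpolation=cv2.INTER_CUBIC))
```

```text
[437.3 -10.5 261.1] [180.   -0.    0.1] 27.675 65.79340435430832
[array([187.7,   1.7]), array([321.3,   2. ]), array([199. , 199.7]), array([309.5, 199.9])]
```

View pics/w6.png

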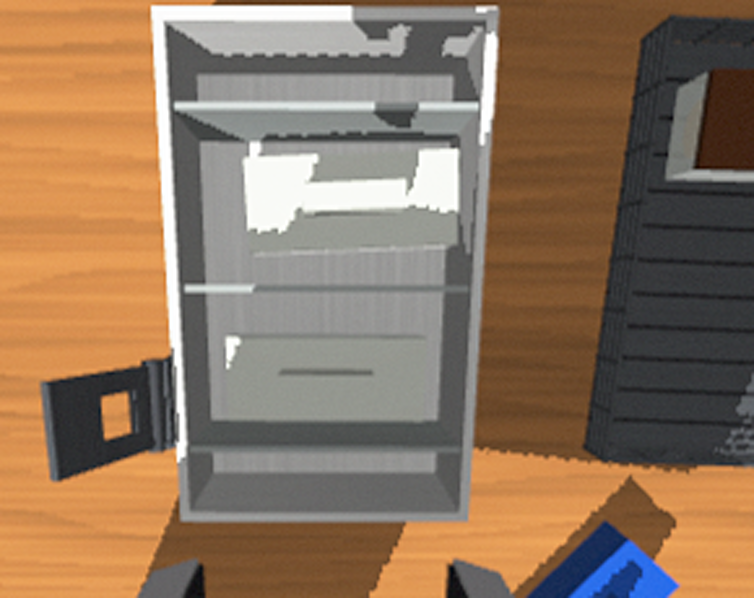

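Run:
```python
from h import *
np.set_printoptions(precision=1,suppress=True)
d=np.load("w6.npy",allow_pickle=True).item(); P=pose("wrist",d['st'])
p=lambda u:(130+u[0]/2.6,u[1]/2.6)
for n,z,l in (("rim out",88,[(152,7),(498,7),(467,520),(183,520)]),("rim in? ",88,[(165,22),(485,22),(459,513),(189,513)]),
 ("div",88,[(175,105),(477,105),(185,288),(468,288),(190,448),(462,448)]),("div",60,[(175,105),(477,105),(185,288),(468,288),(190,448),(462,448)]),("div",43,[(175,105),(477,105),(185,288),(468,288),(190,448),(462,448)]),
 ("A",43,[(245,155),(460,148),(445,245),(255,252)]),("B",43,[(235,338),(427,337),(438,420),(226,420)]),("floor",5,[(197,73),(453,73),(437,470),(213,470)]),("hasp",140,[(43,380),(57,478),(150,362),(158,455)])):
    print(n,z,*[onz(P,p(u),z)[:2] for u in l])
d3=np.load("t2.npy")
cv2.imwrite("pics/z.png",np.hstack([cv2.resize(d['im'][30:190,185:325,::-1],(490,560),interpolation=cv2.INTER_CUBIC),cv2.resize(manip.camera("side")[150:240,205:325,::-1],(310,560),interpolation=cv2.INTER_CUBIC)]))
```

```text
rim out 88 [633.1  63.7] [633.3 -85.8] [399.8 -85.7] [399.6  62.7]
rim in?  88 [627.4  58.5] [627.7 -80.6] [403.6 -81.3] [403.4  59.3]
div 88 [594.9  55.9] [595.1 -79.1] [516.2  55.6] [516.4 -79.5] [438.   57.1] [438.3 -80.9]
div 60 [601.1  61.2] [601.3 -84.5] [516.1  60.8] [516.3 -85. ] [431.8  62.5] [432.  -86.5]
div 43 [604.8  64.4] [605.1 -87.8] [516.  64.] [516.3 -88.3] [428.   65.7] [428.2 -89.9]
A 43 [581.8  29.8] [585.2 -80.3] [538.2 -74.9] [534.5  25.9]
B 43 [489.7  38. ] [490.4 -67.3] [444.4 -75.4] [444.2  44.5]
floor 5 [628.9  58.7] [629.2 -81.1] [405.4 -82.4] [405.2  59.2]
hasp 140 [478.9 107.5] [436.2 106. ] [486.5  62. ] [446.6  61.1]
```

View pics/z.png

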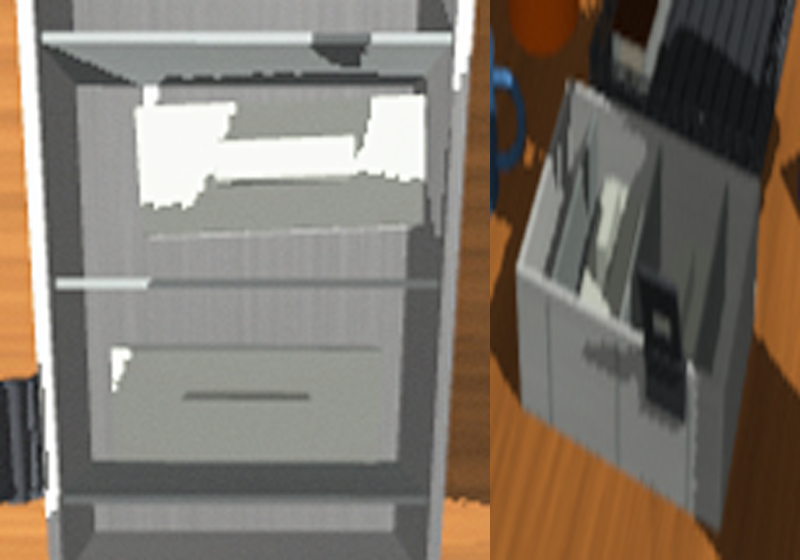

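Rim corners give the tin centre at (516.5, −11.3) with yaw about 0. A (560, −25) was nudged about 15 mm but is still flat on the floor. B stands near (467, −11). The tin has three thin cross-walls, which both cassettes clear. Next I'll survey the lid.

>>> servo_tool --pt "0 0 -0.5 -1 40 0 0.4" --pt "0 0 -0.5 -1 50 0 0.4" --pt "0 0 -0.5 -1 50 0 0.4" --pt "0 0 -0.5 -1 50 0 0.4" --pt "0 0 -0.5 -1 50 -20 0.4" --pt "0 0 -0.5 0 40 -20 0.4" --pt "0 0 0 0 20 -15 0.4" --pt "0 0 0 0 0 0 0.4" --pt "0 0 0 0 0 0 0.4"

```text
clock: 28.9
eef_pos: [432.8, 288.7, 206.6]
eef_rot: [-3.141, -0.001, -0.054]
wrist_force: [0.1, 0.2, 0.0]
finger_gap: 56.1
finger_force: 0.0
```

Run:
```python
from h import *
np.set_printoptions(precision=1,suppress=True)
d=np.load("w6.npy",allow_pickle=True).item(); P=pose("wrist",d['st'])
p=lambda u:(185+u[0]/3.5,30+u[1]/3.5)
print("A tab top z71",[onz(P,p(u),71)[:2] for u in((215,142),(353,135),(357,178),(215,184))])
print("B tab shade edge",[onz(P,p(u),71)[:2] for u in((183,397),(310,397))])
st=manip.read_state();print(st['eef_pos'],np.degrees(st['eef_rot']),st['clock'],st['finger_gap'])
im=manip.camera("wrist"); np.save("w7.npy",dict(st=st,im=im),allow_pickle=True); P=pose("wrist",st)
hs=cv2.cvtColor(im,cv2.COLOR_RGB2HSV); m=((hs[...,0]>20)&(hs[...,0]<35)&(hs[...,1]>190)&(hs[...,2]>90)).astype(np.uint8); m[230:]=0
k,l,s,c=cv2.connectedComponentsWithStats(m); i=1+np.argmax(s[1:,4]); print(s[i])
cv2.imwrite("pics/w7.png",np.hstack([cv2.resize(im[0:230,130:400,::-1],(540,460),interpolation=cv2.INTER_CUBIC),cv2.resize((l==i)[0:230,130:400].astype(np.uint8)*255,(250,213))[:,:,None].repeat(3,2) if 0 else np.pad(cv2.resize((l==i)[0:230,130:400].astype(np.uint8)*255,(250,213))[:,:,None].repeat(3,2),((0,247),(0,0),(0,0)))]))
```

```text
A tab top z71 [array([564.7,  -0.5]), array([567.1, -49.8]), array([552.8, -51.7]), array([550.6,  -0.4])]
B tab shade edge [array([474. ,  12.4]), array([474.1, -36.3])]
[432.8 288.7 206.6] [-180.    -0.    -3.1] 28.9 56.14432630384277
[  183     2   136   200 23854]
```

View pics/w7.png

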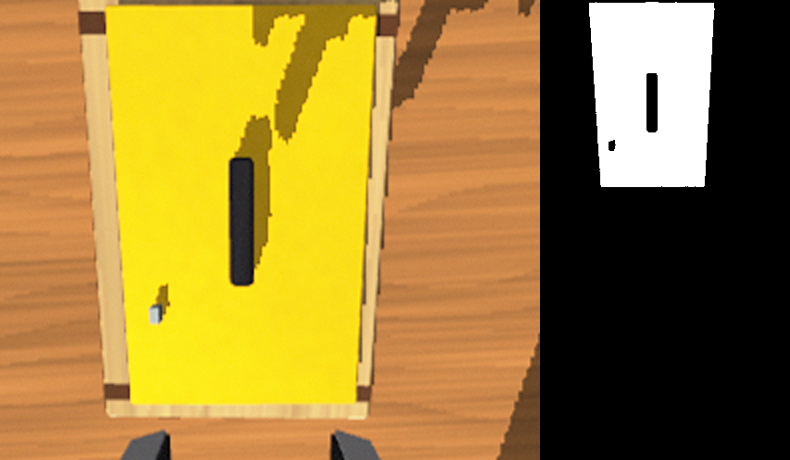

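A's tab top agrees with its base, so it is upright. The lid's corners are at (105,5), (378,4), (356,404) and (131,404), and its handle runs from (230,157) to (254,285).

Run:
```python
from h import *
np.set_printoptions(precision=2,suppress=True)
d=np.load("w7.npy",allow_pickle=True).item(); P=pose("wrist",d['st'])
hs=cv2.cvtColor(d['im'],cv2.COLOR_RGB2HSV); m=((hs[...,0]>20)&(hs[...,0]<35)&(hs[...,1]>190)&(hs[...,2]>90)).astype(np.uint8); m[230:]=0
k,l,s,c=cv2.connectedComponentsWithStats(m); i=1+np.argmax(s[1:,4]); q=cv2.approxPolyDP(cv2.convexHull(np.argwhere(l==i)[:,::-1].astype(np.int32)),6,True)[:,0]; print(q.tolist())
f=lambda L,z:np.array([onz(P,(130+x/2,y/2),z)[:2] for x,y in L])
g=f([(105,5),(378,4),(356,404),(131,404)],33); print(g,g.mean(0),np.degrees(np.arctan2(g[0]-g[3],1)[1]),np.degrees([np.arctan2(*(g[0]-g[3])[::-1]),np.arctan2(*(g[1]-g[2])[::-1])]))
h=f([(230,157),(254,157),(254,286),(230,286)],69); print(h,h.mean(0))
```

```text
[[317, 3], [307, 200], [196, 201], [183, 3]]
[[633.26 358.6 ]
 [625.42 205.19]
 [388.33 217.84]
 [396.69 370.88]] [510.93 288.13] -85.34511464658819 [-2.97 -3.05]
[[545.96 292.51]
 [545.25 279.53]
 [475.99 283.15]
 [476.74 296.95]] [510.99 288.04]
```

>>> servo_tool --pt "0 0 0 18 0.2 0 0.4" --pt "0 0 0 30 0.2 -20 0.4" --pt "0 0 0 30 0.2 -30 0.4" --pt "0 0 0 0 0 -40 0.4" --pt "0 0 0 0 0 -40 0.4" --pt "0 0 0 0 0 -24 0.4" --pt "0 0 0 0 0 -8 0.4" --pt "0 0 0 0 0 0 0.4" --pt "0 0 0 0 0 0 0.8" --pt "0 0 0 0 0 0 1" --pt "0 0 0 0 0 0 1" --pt "0 0 0 0 0 0 1" --pt "0 0 0 0 0 0 1" --grip_force 30

```text
clock: 30.58
eef_pos: [510.5, 290.1, 44.0]
eef_rot: [3.142, -0.0, -0.053]
wrist_force: [0.0, -1.3, 1.1]
finger_gap: 13.7
finger_force: 30.0
```

>>> servo_tool --pt "0 0 0 0 0 8 1" --pt "0 0 0 0 0 25 1" --pt "0 0 0 0 0 40 1" --pt "0 0 0 0 0 40 1" --pt "0 0 0 0 0 40 1" --pt "0 0 0 0 0 27 1" --pt "0 0 0.5 1 -30 0 1" --pt "0 0 0.5 1 -45 0 1" --pt "0 0 0.5 1 -45 0 1" --pt "0 0 0.5 1 -45 0 1" --pt "0 0 0.5 1 -45 0 1" --pt "0 0 0.5 0.5 -45 0 1" --pt "0 0 0.05 0 -30 0 1" --pt "0 0 0 0 -15 0 1" --pt "0 0 0 0 0 0 1" --pt "0 0 0 0 0 0 1"

```text
clock: 32.58
eef_pos: [515.9, -8.9, 223.9]
eef_rot: [-3.141, 0.0, 0.001]
wrist_force: [-0.6, -0.2, -4.0]
finger_gap: 14.0
finger_force: 30.0
```

>>> servo_tool --pt "0 0 0 0 0 -15 1" --pt "0 0 0 0 0 -30 1" --pt "0 0 0 0 0 -25 1" --pt "0 0 0 0 0 -15 1" --pt "0 0 0 0 0 -8 1" --pt "0 0 0 0 0 0 1" --pt "0 0 0 0 0 0 1"

```text
clock: 33.45
eef_pos: [516.3, -9.9, 131.7]
eef_rot: [3.141, -0.001, -0.0]
wrist_force: [-0.3, 0.1, -3.2]
finger_gap: 13.7
finger_force: 30.0
```

Run:
```python
from h import *
st=manip.read_state();print(st['eef_pos'],st['eef_rot'],st['clock'],st['wrist_force'])
a=manip.camera("wrist")[:,:,::-1]; b=manip.camera("side")[100:260,180:350,::-1]
cv2.imwrite("pics/e.png",np.hstack([cv2.resize(a[60:300,60:300],(400,400)),cv2.resize(b,(400,400),interpolation=cv2.INTER_CUBIC)]))
```

```text
[516.34502393  -9.88165765 131.71534748] [ 3.14147164e+00 -1.30397834e-03 -5.46479827e-06] 33.45 [-0.31653521  0.13711597 -3.24414483]
```

>>> servo_tool --pt "0 0 0 0 0 -6 1" --pt "0 0 0 0 0 -4 1" --pt "0 0 0 0 0 -3 1" --pt "0 0 0 0 0 -3 1" --pt "0 0 0 0 0 -2 1" --pt "0 0 0 0 0 0 1"

```text
clock: 34.3
eef_pos: [515.9, -9.9, 112.8]
eef_rot: [-3.142, 0.0, 0.0]
wrist_force: [-0.3, 0.3, -3.2]
finger_gap: 13.8
finger_force: 30.0
```

Plug is in the mouth without contact. I'll continue down.

>>> servo_tool --pt "0 0 0 0 0 -3 1" --pt "0 0 0 0 0 -2 1" --pt "0 0 0 0 0 -1.5 1" --pt "0 0 0 0 0 -1 1" --pt "0 0 0 0 0 0 1" --pt "0 0 0 0 0 0 1"

```text
clock: 35.05
eef_pos: [516.0, -9.9, 105.5]
eef_rot: [-3.142, -0.0, -0.0]
wrist_force: [0.2, -0.1, -3.5]
finger_gap: 13.8
finger_force: 30.0
```

>>> servo_tool --pt "0 0 0 0 0 -0.8 1" --pt "0 0 0 0 0 -0.5 1" --pt "0 0 0 0 0 0 1" --pt "0 0 0 0 0 0 1"

```text
clock: 35.55
eef_pos: [516.1, -9.9, 105.0]
eef_rot: [3.141, -0.001, -0.0]
wrist_force: [-4.8, 0.4, 6.7]
finger_gap: 13.8
finger_force: 30.0
```

>>> servo_tool --pt "0 0 0 0 0 0 0.7" --pt "0 0 0 0 0 0 0.4" --pt "0 0 0 0 0 0 0.4" --pt "0 0 0 0 0 10 0.4" --pt "0 0 0 0 0 40 0.4" --pt "0 0 0 0 0 40 0.6" --pt "0 0 0 0 0 30 1" --pt "0 0 0 -13.6 35 0 1" --pt "0 0 0 -13.6 35 0 1" --pt "0 0 0 -13.6 35 0 1" --pt "0 0 0 -13.6 35 0 1" --pt "0 0 0 0 0 0 1" --pt "0 0 0 0 0 -35 1" --pt "0 0 0 0 0 -40 1" --pt "0 0 0 0 0 0 1" --pt "0 0 0 0 0 0 1" --grip_force 10

```text
clock: 37.55
eef_pos: [462.4, 129.9, 150.8]
eef_rot: [-3.141, -0.002, -0.0]
wrist_force: [0.0, 0.1, -0.0]
finger_gap: 0.2
finger_force: 0.0
```

Run:
```python
from h import *
st=manip.read_state();print(st['eef_pos'],st['clock'],st['finger_gap'],st['wrist_force'])
w=manip.camera("wrist")[:,:,::-1]; b=manip.camera("side")[110:250,190:340,::-1]
cv2.imwrite("pics/e.png",np.hstack([cv2.resize(w[60:310,130:430],(420,350)),cv2.resize(b,(375,350),interpolation=cv2.INTER_CUBIC)]))
```

```text
[462.41312448 129.91367839 150.84899214] 37.55 0.21652068231219698 [ 0.00342836  0.0858861  -0.02463072]
```

View pics/e.png

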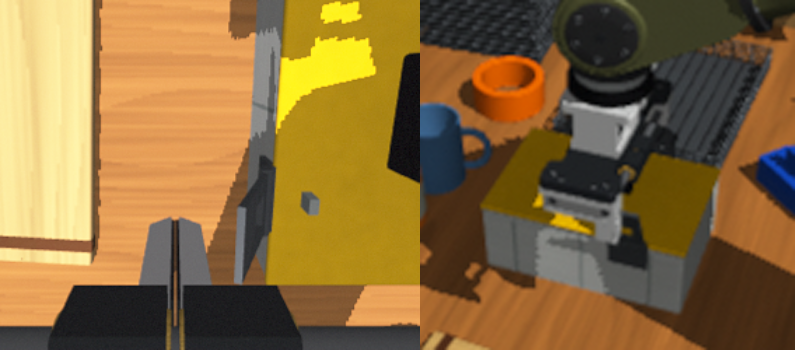

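Lid is flat and home, the staple is in line with the hasp, and the closed fingers stand outside the hasp. Now I'll swing it shut along the arc.

>>> servo_tool --pt "0 0 0 -0.5 -12 0 1" --pt "0 0 0 0 -12 0 1" --pt "0 0 0 0 -12 0 1" --pt "0 0 0 0 -11 0 1" --pt "0 0 0 0 -12 0 1" --pt "0 0 0 0 -7 -1 1" --pt "0 0 0 0 -7 -3 1" --pt "0 0 0 0 -7 -5 1" --pt "0 0 0 0 -5 -6 1" --pt "0 0 0 0 -5 -6 1"

```text
clock: 38.9
eef_pos: [461.0, 39.8, 127.6]
eef_rot: [3.142, 0.0, 0.0]
wrist_force: [0.9, 0.3, 1.7]
finger_gap: 0.6
finger_force: 0.4
```

>>> servo_tool --pt "0 0 0 0 -7 -5 1" --pt "0 0 0 0 -5 -6 1" --pt "0 0 0 0 -3 -6 1" --pt "0 0 0 0 -1 -5 1" --pt "0 0 0 0 0 -2 1" --pt "0 0 0 0 0 -1 1" --pt "0 0 0 0 0 0 1"

```text
clock: 39.78
eef_pos: [461.0, 24.2, 103.2]
eef_rot: [-3.142, -0.0, 0.0]
wrist_force: [0.7, 0.1, 0.3]
finger_gap: 0.5
finger_force: 0.0
```

>>> servo_tool --pt "0 0 0 0 0 -1 1" --pt "0 0 0 0 0 -1 1" --pt "0 0 0 0 0 -1 1" --pt "0 0 0 0 0 0 1"

```text
clock: 40.28
eef_pos: [461.1, 24.1, 100.2]
eef_rot: [-3.142, -0.0, -0.0]
wrist_force: [-0.8, -0.0, 2.0]
finger_gap: 0.6
finger_force: 1.0
```

>>> servo_tool --pt "0 0 0 0 0 -0.7 1" --pt "0 0 0 0 0 -0.7 1" --pt "0 0 0 0 0 0 1"

```text
clock: 40.65
eef_pos: [461.3, 24.1, 99.9]
eef_rot: [3.142, -0.001, 0.0]
wrist_force: [-6.7, 1.3, 17.6]
finger_gap: 0.6
finger_force: 8.8
```

Hard stop at z = 99.9, so the hasp is flat. I'll retreat and check numerically.

>>> servo_tool --pt "0 0 0 0 0 15 1" --pt "0 0 0 0 0 40 1" --pt "0 0 0 0 0 40 1" --pt "0 0 0 -8 -10 35 0.7" --pt "0 0 0 -8 -12 31 0.4" --pt "0 0 0 -8 -12 0 0.3" --pt "0 0 0 0 0 0 0.3" --pt "0 0 0 0 0 0 0.3" --pt "0 0 0 0 0 0 0.3"

```text
clock: 41.78
eef_pos: [437.0, -9.6, 259.1]
eef_rot: [-3.141, 0.001, 0.0]
wrist_force: [0.5, 0.6, 0.2]
finger_gap: 57.1
finger_force: 0.0
```

Run:
```python
from h import *
np.set_printoptions(precision=1,suppress=True)
st=manip.read_state();print(st['eef_pos'],st['clock'],st['finger_gap'])
im=manip.camera("wrist"); P=pose("wrist",st)
# grid over lid x 425..500, y 80..-20 at z=100: Y yellow, D dark, . other
hs=cv2.cvtColor(im,cv2.COLOR_RGB2HSV)
for x in range(500,424,-5):
    s=''
    for y in range(120,-30,-4):
        u=proj(P,(x,y,99)).round().astype(int); h=hs[u[1],u[0]]; s+='Y' if 18<h[0]<36 and h[1]>180 else 'D' if h[2]<90 else '.'
    print(x,s)
y=((hs[...,0]>18)&(hs[...,0]<36)&(hs[...,1]>190)&(hs[...,2]>60)).astype(np.uint8); y[225:]=0
k,l,s,c=cv2.connectedComponentsWithStats(y); i=1+np.argmax(s[1:,4])
q=cv2.approxPolyDP(cv2.convexHull(np.argwhere(l==i)[:,::-1].astype(np.int32)),6,True)[:,0]
print([onz(P,u,94)[:2] for u in q.astype(float)])
```

```text
[437.   -9.6 259.1] 41.775 57.10201612113022
500 ..............YYYYYYYYYYYYYYYYYDDDDYYY
495 ..............YYYYYYYYYYYYYYYYYDDDDYYY
490 ..............YYYYYYYYYYYYYYYYYDDDDYYY
485 ..............YYYYYYYYYYYYYYYYYDDDDYYY
480 ....................DDDDDDDDDDYYDDDYYY
475 ....................DDDDDDDDDDYYYYYYYY
470 ................DYYYYYDDDDDDDDYYYYYYYY
465 ................YY..YYDDDDDDDDYYYYYYYY
460 .................Y..YYDDDDDDDDYYYYYYYY
455 .................Y..YY.DDDDDDDYYYYYYYY
450 .................DDDDDDDDDDDDDYYYYYYYY
445 ................DDDDDDDDDDDDDDYYYYYYYY
440 ..............YYYYYYYYYYYYYYYYYYYYYYYY
435 ..............YYYYYYYYYYYYYYYYYYYYYYYY
430 ..............YYYYYYYYYYYYYYYYYYYYYYYY
425 ..............YYYYYYYYYYYYYYYYYYYYYYYY
[array([632.4, -87.2]), array([400.3, -86.2]), array([399. ,  65.3]), array([632.5,  66.1])]
```

The hasp lies flat from y ≈ 72 to 2 with the staple in its slot, and the lid sits squarely on the tin. I'm handing in.

```bash
python3 -c "
from cell import manip
print(manip.sign_off())"
```

```text
the job is handed in; nothing more can be done
None
```

Job handed in at about 42 s: both white cassettes stand upright in the tin (one was nudged about 15 mm after placing and stayed upright), the browns were left in the tray, the lid is fully home with its staple on the hasp's side, and the hasp lies flat over the staple; sign-off returned no verdict.

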